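Fold the tea caddy's flap over and tuck it under its lip

ROBOT

A 7-joint arm with a two-finger parallel gripper is mounted at the origin on a cart in front of the work surface, level with it; the furniture and walls round the work are solid. World frame = base frame: x ahead of the robot, y to its left, z up, the work surface at z = 0. Lengths are in m, angles in degrees, forces in N, time in s.
With the tool pointing down it reaches from about 0.425 to 0.875 m from the base axis. Payload 4.7 kg.
Tool frame: the origin (TCP) lies on the mounting face of the last link; the fingertips stand tcp_to_tips ahead of it and the grasp point (between the pads) lies 164 mm ahead of it (tcp_to_tips is the distance from the TCP to the fingertips, in m); z points along the fingers, y is the line along which they close (so a half turn about z gives the same grasp; the last joint's range is limited). The gripper opens to 87 mm and grips with 3 to 60 N. Pads are 19 mm wide; open, the fingers measure 117 mm over their backs; the gripper's body (75 mm by 190 mm) begins 51 mm behind the grasp point.
Start: joints at [70.365, 18.392, -4.016, 83.108, 1.295, 78.541, -3.26], TCP at [0.227, -0.609, 0.405] pointing down, gripper open.
Joint ranges: [-163.93, 163.93], [-17.29, 119.83], [-79.2, 71.16], [3.27, 140.29], [-89.18, 269.18], [5.43, 117.66], [-154.24, 154.24]. Speed limits (degrees/s): [147.25, 147.25, 180, 180, 180, 180, 180].

INTERFACE

Orientations are given as [roll, pitch, yaw] about the fixed x, y, z axes, in that order (R = Rz(yaw) Ry(pitch) Rx(roll)).
In Python, from cell import get_obs, read_camera, sign_off, tcp_to_tips gives the robot as it stands.
- The arm moves only by the tool drive_tool, never from a script. Its argument "rows" is one flat list of numbers, 7 for each row, row after row: the shift along the tool's x, y, z in m, then the turn, a rotation vector about the tool's x, y, z in rad, then the gripper command: -1 is shut, 1 is fully open, values between are in proportion. In form: [tx, ty, tz, rx, ry, rz, fingers, tx, ty, tz, rx, ry, rz, fingers, ...]. A call has 1 to 5 rows; each row shifts and turns the commanded pose from where the row before left it, along the tool's axes as they then stand; what a row does not reach is not made up. A row lasts 1/8 s, in which the tool goes at most 62.5 mm and 10.7 degrees, less where a joint would pass 70% of its speed; a pose out of reach is approached as far as the arm can. A call is refused whole if a number of a shift passes 0.0625 or a number of a turn 0.188, either way. A call with a gripper value outside its range is refused whole. The fingers move at their own pace and stop on an object; "grip_force" is the grip in N (left out, the last holds). Time passes only in rows, so rows that do not move let the fingers close. It gives the time, the measured TCP pose, the force, the opening and the grip force at its end, in the units of the state.
- get_obs(): the state, without advancing time (a new reading comes with each control period).
- read_camera(name): name is "scene" or "top"; returns a dict with "color" (480x640x3 uint8, blue, green, red), "fov_y" (degrees; the focal length in pixels is half the picture's height over the tangent of half this angle, whatever the lens; pixels are square), "cx", "cy" (the principal point, pixels), "k1" (the pictures are not rectified: a ray, as slopes to the right and down, at radius r is drawn at 1 + k1 r^2 times it, then the intrinsics apply), "cam_to_world" (4x4, takes a point from camera to world coordinates). Camera axes: x right, y up, looking along -z (the intrinsics and any distortion apply to the point x, -y, -z); pixel columns grow to the right and rows downward; lengths in m; the calibration is good to about 2 mm. A picture is of the moment at which its call begins. There is no depth.
- sign_off(): hands the job in; it is judged then, once.
The state is a dict: "time_s": time; "qpos": joint angles; "joint_velocities": joint speeds; "effort": joint torques, N m; "tool_pos": TCP position; "tool_rot": TCP orientation; "force": force on the tool from outside, world axes, zero at the start; "wrist_torque": the same for the moment, N m; "grip_width": finger opening in m; "grasp_force": force on a finger pad.
Only numpy, scipy, OpenCV 4.12 (cv2) and the standard library are available. Lean on these libraries where they do the work, as an engineer would, in place of code of your own. Each camera call takes 0.05 s, during which the arm holds its last target. There are 200 camera calls.

TASK

Close the open wooden tea caddy: with your fingertips fold its springy blue flap over until it lies flat, and while it is held down push it along by the white rib so that its free edge slides all the way under the red lip and the flap stays shut by itself. Touch and push only: do not pick the caddy up, tip it or shove it about the worktop, and leave the things around it where they stand.

Things in the scene. Friction and masses are not known exactly. Their poses are not given: they have to be found in the camera images.
- caddy: Low loose tea caddy of light wood (about 0.95 kg with its tea sachets), 138 (x) by 120 (y) mm, rim 55 mm high. Origin: centre of its underside; z up. The hinge of the flap runs along y over the rear (+x) rim; the red retaining lip is at the front (-x) end. It stands upright on the worktop, and slides if pushed with more than about 4 N while nothing presses on it.
- flap_hinge (a point): Centre of the hinge axis of the flap, at (62, 0, 59) mm in the caddy's frame; the axis is parallel to the caddy's y.
- flap (a joint): Fold angle of the blue flap in rad: 0 = folded over flat and level on the caddy, 1.57 = standing upright, greatest 1.9 (leaning back, away from the lip). A spring of 0.12 N m/rad drives it toward about 1.5, so it rises again when let go unless the lip holds it. Pushing its outer face (the face away from the lip when it stands, uppermost when shut) toward the lip folds it.
- tuck (a joint): How far the flap panel has been slid outward along its own plane, away from the hinge (toward the lip when folded flat), in m: 0 = drawn back, 0.022 = stop. It stays where it is left (about 1.5 N of friction). Drawn back, the free edge clears the lip by 8 mm; above 0.008 the edge is under the lip if the flap is flat, and if the panel is slid out too early it lands on top of the lip.
- rib (a point): Top of the white finger rib, at its middle. The rib is a bar on the outer face of the flap, 70 mm long along the hinge direction, 6 mm thick, standing 9 mm proud of the face; its centre line is 76 mm from the hinge axis when the panel is drawn back, and travels with it. With the flap flat, a fingertip between hinge and rib, pressed on the panel, pushes the rib toward the lip.
- flap_edge (a point): Middle of the free edge of the blue flap panel. The panel is 4 mm thick (1 mm below to 3 mm above the hinge axis when flat), 106 mm wide along the hinge, and its edge is 98 mm from the hinge axis when drawn back.
- lip (a point): Middle of the inner lower edge of the red retaining lip, at (-44, 0, 66) mm in the caddy's frame, so 106 mm from the hinge axis. The lip is 120 mm long, 25 mm deep over all (18 mm clear under it) and 5 mm thick; its underside lies 4 mm above the flat panel's upper face, its top is 71 mm above the worktop.
- striped_mug: Bystander: loose white and beige striped mug, 84 x 117 x 95 mm, beside the caddy on its left (+y side). Origin at the underside.
- salt: Bystander: loose glass salt shaker, 44 mm across, 90 mm tall, beside the caddy on its right (-y side; not the similar one far back on the left). Origin: centre of the underside.
- glass_tumbler: Bystander: loose clear tumbler, 80 mm across, 91 mm tall, behind the work. Origin: centre of the underside.
- small_spoon: Bystander: loose steel teaspoon, 132 x 28 x 11 mm, lying to the left. Origin: centre of the underside.
- onion: Bystander: loose brown onion, 78 mm across, 85 mm tall, behind on the left. Origin: centre of the underside.
- food_tin: Bystander: loose red food tin, 75 mm across, 58 mm tall, standing on the left. Origin: centre of the underside.

How it is judged (in metres and radians):
At the end, for the whole second after the job is handed in: The flap is folded flat (hinge below 0.075 rad) and its edge is at least 8 mm under the lip (slid out more than 16 mm), held by the lip alone; the caddy stands level on the worktop within 5 cm of where it stood, at rest; every bystander is within 3 cm of where it stood (value of joint flap below 0.075 rad and value of joint tuck above 0.016 m and distance of caddy from where it was at the start of the episode below 0.05 m and angle between caddy's own z axis and vertical below 0.05 rad and height (world z) of caddy below 0.005 m and linear speed of caddy below 0.01 m/s and distance of each of striped_mug, salt, glass_tumbler, small_spoon, onion, food_tin from where it was at the start of the episode below 0.03 m); the robot touches nothing.
It fails at once if the caddy is lifted off the worktop by more than 12 mm (height (world z) of caddy above 0.012 m).
It fails at once if the caddy is tipped by more than 0.15 rad (angle between caddy's own z axis and vertical above 0.15 rad).
It fails at once if the caddy is shoved more than 5 cm (distance of caddy from where it was at the start of the episode above 0.05 m).
It fails at once if a bystander (mug, salt shaker, tumbler, teaspoon, onion or food tin) is moved or lifted by more than 3 cm (distance of any of striped_mug, salt, glass_tumbler, small_spoon, onion, food_tin from where it was at the start of the episode above 0.03 m).
It also fails if it takes over 35 s, if anything falls off the work surface, if the arm or the gripper's body presses on something with over 40 N, if the wrist force passes 120 N, or if a joint passes its speed limit or range.

## Working session

There is one attempt and no reset: what is moved stays moved. The work goes in short steps, Python scripts to look and compute and a tool call to move; the robot and the scene stay as the last step left them, time stands still between calls to the robot, and variables do not carry over. Pictures are saved under pics/ and viewed, at most 10 in all, crops included, and the job is handed in when it is done.

Besides the shell and the picture viewer there is one more tool, called after "Request:" by a JSON object that holds its "api" and its "payload". drive_tool: Moves the arm, as the interface text tells. Its arguments: {"type":"object","properties":{"rows":{"type":"array","items":{"type":"number"}},"grip_force":{"type":"number"}},"required":["rows"]}

```bash
mkdir -p pics; ls
python3 - <<'E'
from cell import *
import cv2,json,numpy as np
o=get_obs();print(o,tcp_to_tips)
for n in("scene","top"):
    c=read_camera(n);cv2.imwrite(f"pics/{n}0.png",c["color"]);print(n,c["fov_y"],c["cx"],c["cy"],c["k1"],np.array(c["cam_to_world"]).round(4).tolist())
E
```

```text
pics
{'time_s': 0.0, 'qpos': array([70.36489324, 18.43901214, -4.0155466 , 83.17499717,  1.29712881,
       78.54169003, -3.26127251]), 'joint_velocities': array([ 0.00486611, -0.01860952, -0.0255377 , -0.04351813, -0.00322322,
       -0.14095136, -0.0467171 ]), 'effort': array([ 1.95732214e-04, -4.91278267e+01, -4.03824728e-01, -3.12525880e+01,
       -6.40644087e-02,  4.36417444e-02,  1.63689224e-04]), 'tool_pos': array([ 0.22691844, -0.60888067,  0.40366091]), 'tool_rot': array([-1.79889665e+02,  7.90013982e-03,  2.04440329e+01]), 'force': array([-0.2208771 ,  0.5319495 ,  0.22926722]), 'wrist_torque': array([-0.01500856,  0.019629  , -0.00169917]), 'grasp_force': 0.0, 'grip_width': 0.08736399009192446} 0.1822
scene 47.63285463149014 326.331770014112 250.2905044507506 -0.03132563563066711 [[-0.4585, 0.5259, -0.7164, -0.2433], [-0.8884, -0.251, 0.3844, 0.7639], [0.0224, 0.8127, 0.5823, 0.7458], [0.0, 0.0, 0.0, 1.0]]
top 51.88496691673138 320.8686265440279 241.87451818874052 0.043341461996515625 [[0.0005, 0.9868, -0.1617, 0.4729], [-1.0, 0.0016, 0.0068, 0.3149], [0.0069, 0.1617, 0.9868, 0.9739], [0.0, 0.0, 0.0, 1.0]]
```

View pics/scene0.png

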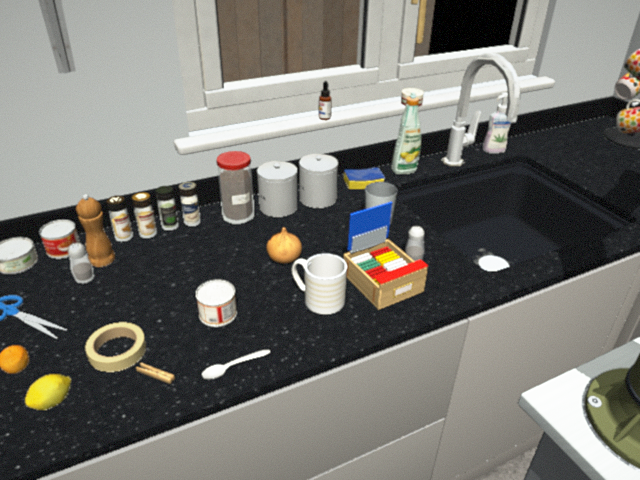

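View pics/top0.png

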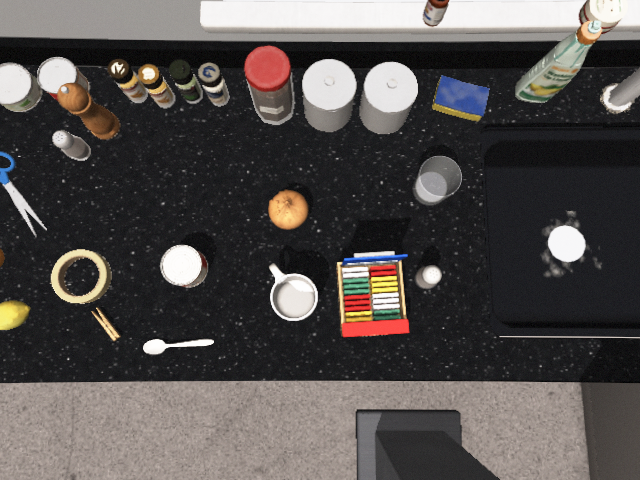

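Both pictures show the open caddy with its red lip towards the robot (top: lip at about (341–409, 320–335), upright blue flap at row 258). The mug is left at (294,297), the salt right at (429,277) and the tumbler behind at (437,182).

```bash
cat > h.py <<'E'
import cv2,numpy as np
from cell import *
def cast(c,uv,z):
    f=240/np.tan(np.radians(c["fov_y"]/2)); K=np.array([[f,0,c["cx"]],[0,f,c["cy"]],[0,0,1]])
    p=cv2.undistortPoints(np.float64(uv).reshape(-1,1,2),K,np.array([c["k1"],0,0,0,0.])).reshape(-1,2)
    T=np.array(c["cam_to_world"]); d=np.c_[p[:,0],-p[:,1],-np.ones(len(p))]@T[:3,:3].T; o=T[:3,3]
    return o+d*((z-o[2])/d[:,2])[:,None]
def mask(c,lo,hi,box):
    h=cv2.cvtColor(c["color"],cv2.COLOR_BGR2HSV); m=np.zeros(h.shape[:2],np.uint8); x0,y0,x1,y1=box
    m[y0:y1,x0:x1]=cv2.inRange(h[y0:y1,x0:x1],lo,hi); return m
E
python3 - <<'E'
from h import *
c=read_camera("top")
m=mask(c,(0,150,80),(6,255,255),(330,316,420,345))|mask(c,(174,150,80),(180,255,255),(330,316,420,345))
k=max(cv2.findContours(m,0,1)[0],key=cv2.contourArea)
b=cv2.boxPoints(cv2.minAreaRect(k));print(b.tolist())
w=cast(c,b,.071);print(w.round(4).tolist())
m=mask(c,(105,120,60),(130,255,255),(330,245,420,275))
k=max(cv2.findContours(m,0,1)[0],key=cv2.contourArea);b=cv2.boxPoints(cv2.minAreaRect(k));print(b.tolist(),cast(c,b,.157).round(4).tolist())
# scene view of lip and flap
s=read_camera("scene")
m=mask(s,(0,150,80),(6,255,255),(360,250,440,300))|mask(s,(174,150,80),(180,255,255),(360,250,440,300))
k=max(cv2.findContours(m,0,1)[0],key=cv2.contourArea);b=cv2.boxPoints(cv2.minAreaRect(k));print(b.tolist(),cast(s,b,.071).round(4).tolist())
for n,uv,z in(("mugtop",(294,297),.095),("salttop",(431,275),.09),("tumblertop",(443,173),.091),("onion",(288,210),.04)):
    print(n,cast(c,[uv],z).round(3))
for n,cc,bx in(("top",c,(325,235,450,350)),("scene",s,(340,195,440,310))):
    x0,y0,x1,y1=bx;cv2.imwrite(f"pics/{n}1.png",cv2.resize(cc["color"][y0:y1,x0:x1],None,fx=5,fy=5,interpolation=2))
a=cv2.imread("pics/top1.png");b=cv2.imread("pics/scene1.png")
cv2.imwrite("pics/b1.png",cv2.resize(np.hstack([a,cv2.resize(b,(500,575))]),(800,409)))
E
```

```text
[[341.1727600097656, 322.31488037109375], [408.2137145996094, 317.942626953125], [409.1864318847656, 332.857421875], [342.1454772949219, 337.22967529296875]]
[[0.4738, 0.272, 0.071], [0.4818, 0.1508, 0.071], [0.4554, 0.1499, 0.071], [0.4474, 0.2704, 0.071]]
[[341.5199890136719, 257.6400146484375], [406.9023132324219, 252.70550537109375], [407.3993225097656, 259.2906494140625], [342.0169982910156, 264.22515869140625]] [[0.5801, 0.2748, 0.157], [0.5886, 0.1654, 0.157], [0.5776, 0.1649, 0.157], [0.5691, 0.274, 0.157]]
[[365.47442626953125, 270.5548095703125], [421.919677734375, 250.02923583984375], [427.8466796875, 266.3284912109375], [371.40142822265625, 286.85406494140625]] [[0.4898, 0.279, 0.071], [0.4992, 0.1324, 0.071], [0.4462, 0.1553, 0.071], [0.4399, 0.2951, 0.071]]
mugtop [[0.518 0.356 0.095]]
salttop [[0.558 0.111 0.09 ]]
tumblertop [[0.747 0.083 0.091]]
onion [[0.688 0.372 0.04 ]]
```

View pics/b1.png

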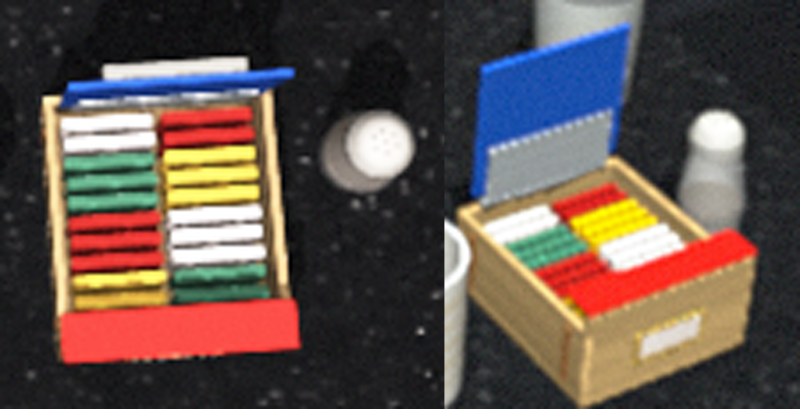

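The caddy centre is about (0.522, 0.2145) with yaw about 4°, and the hinge is at (0.584, 0.219). The tumbler, mug and salt leave enough room. First I close the gripper, yaw to 4°, and travel high to a point behind the flap.

Request:
{"api": "drive_tool", "payload": {"rows": [0,0,0,0,0,0.143,-1,0,0,0,0,0,0.143,-1,0.0316,-0.0533,0,0,0,0,-1,0.0316,-0.0533,0,0,0,0,-1,0.0316,-0.0533,0,0,0,0,-1], "grip_force": 10}}

```text
time_s: 0.82
tool_pos: [0.311, -0.441, 0.4045]
tool_rot: [-180.0, -0.0, 4.0]
force: [0.6, 0.2, 0.7]
grip_width: 0.0448
grasp_force: 0.0
```

Request:
{"api": "drive_tool", "payload": {"rows": [0.0316,-0.0533,0,0,0,0,-1,0.0316,-0.0533,0,0,0,0,-1,0.0316,-0.0533,0,0,0,0,-1,0.0316,-0.0533,0,0,0,0,-1,0.0316,-0.0533,0,0,0,0,-1]}}

```text
time_s: 1.45
tool_pos: [0.4495, -0.1639, 0.4049]
tool_rot: [180.0, -0.0, 4.0]
force: [1.5, -0.9, 0.1]
grip_width: 0.0015
grasp_force: 0.0
```

Request:
{"api": "drive_tool", "payload": {"rows": [0.0316,-0.0533,0,0,0,0,-1,0.0316,-0.0533,0,0,0,0,-1,0.0316,-0.0533,0,0,0,0,-1,0.0316,-0.0533,0,0,0,0,-1,0.0316,-0.0533,0,0,0,0,-1]}}

```text
time_s: 2.08
tool_pos: [0.5884, 0.1126, 0.4048]
tool_rot: [180.0, -0.0, 4.0]
force: [0.8, -0.7, 1.0]
grip_width: 0.0006
grasp_force: 0.0
```

Request:
{"api": "drive_tool", "payload": {"rows": [0.0238,-0.053,0,0,0,0,-1,0.0238,-0.053,0,0,0,0,-1,0,0,0,0,0,0,-1,0,0,0,0,0,0,-1]}}

```text
time_s: 2.58
tool_pos: [0.6278, 0.22, 0.4041]
tool_rot: [179.9, 0.1, 4.1]
force: [0.5, -0.8, -1.2]
grip_width: 0.0004
grasp_force: 0.0
```

Run:
```python
from h import *
c=read_camera("top");s=read_camera("scene")
cv2.imwrite("pics/b2.png",cv2.resize(np.hstack([c["color"][130:370,250:490],s["color"][90:330,280:520]]),(800,400)))
print(get_obs()["tool_pos"],get_obs()["force"])
```

```text
[0.62804737 0.21836508 0.40466961] [1.50373013 0.21935097 0.4506702 ]
```

View pics/b2.png

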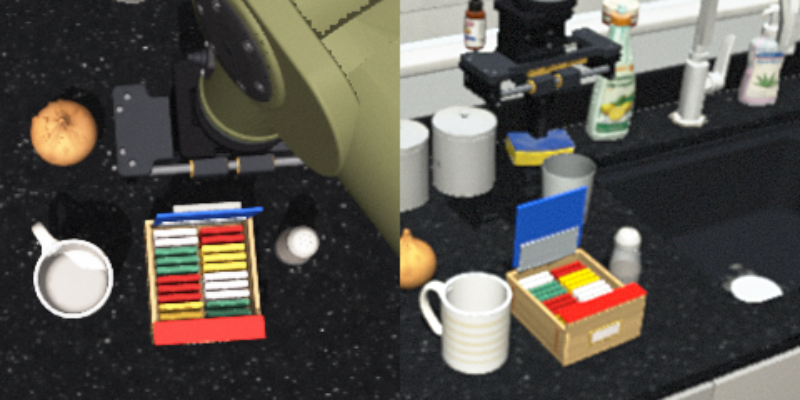

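The picture shows the closed gripper above and behind the upright flap, clear of the onion, mug and salt. I descend behind the flap and then push it along the arc.

Request:
{"api": "drive_tool", "payload": {"rows": [0,-0.003,0.036,0,0,0,-1,0,0,0.036,0,0,0,-1,0,0,0.036,0,0,0,-1,-0.01,0,0,0,0,0,-1,-0.01,0,0,0,0,0,-1]}}

```text
time_s: 3.3
tool_pos: [0.6073, 0.2212, 0.2984]
tool_rot: [-180.0, -0.1, 4.0]
force: [-0.2, 0.4, 1.1]
grip_width: 0.0006
grasp_force: 0.0
```

Request:
{"api": "drive_tool", "payload": {"rows": [-0.008,0,0,0,0,0,-1,-0.008,0,0.001,0,0,0,-1,-0.008,0,0.001,0,0,0,-1,-0.007,0,0.001,0,0,0,-1,0,0,0,0,0,0,-1]}}

```text
time_s: 3.92
tool_pos: [0.576, 0.2197, 0.2936]
tool_rot: [180.0, 0.0, 4.1]
force: [0.2, 0.2, 0.6]
grip_width: 0.0005
grasp_force: 0.0
```

Run:
```python
from h import *
c=read_camera("top");s=read_camera("scene")
cv2.imwrite("pics/b3.png",cv2.resize(np.hstack([c["color"][190:350,300:460],s["color"][160:320,320:480]]),(800,400)))
print(get_obs()["tool_pos"],get_obs()["force"])
```

```text
[0.5766028  0.21953417 0.29353226] [-0.23895303 -0.49250245  0.80173345]
```

View pics/b3.png

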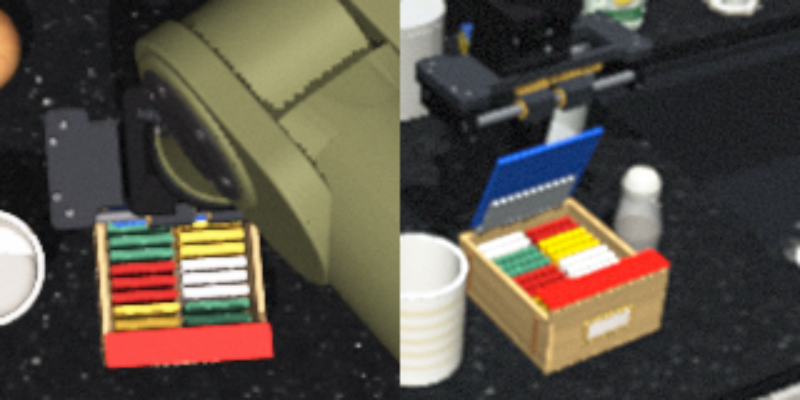

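The flap is leaning forward as intended, about 1.15 rad, with the tip against its outer face. I continue the arc.

Request:
{"api": "drive_tool", "payload": {"rows": [-0.0075,0,0.0035,0,0,0,-1,-0.007,0,0.004,0,0,0,-1,-0.006,0,0.005,0,0,0,-1,-0.006,0,0.006,0,0,0,-1,0,0,0,0,0,0,-1]}}

```text
time_s: 4.65
tool_pos: [0.5496, 0.2177, 0.2745]
tool_rot: [180.0, 0.1, 4.1]
force: [0.7, 0.1, 0.6]
grip_width: 0.0007
grasp_force: 0.5
```

Request:
{"api": "drive_tool", "payload": {"rows": [-0.0045,0,0.007,0,0,0,-1,-0.0035,0,0.0075,0,0,0,-1,-0.0015,0,0.006,0,0,0,-1,-0.001,0,0.005,0,0,0,-1,0,0,0,0,0,0,-1]}}

```text
time_s: 5.28
tool_pos: [0.5394, 0.2171, 0.2491]
tool_rot: [-180.0, 0.1, 4.1]
force: [-2.1, 0.2, 1.9]
grip_width: 0.0005
grasp_force: 1.1
```

Run:
```python
from h import *
c=read_camera("top");s=read_camera("scene")
cv2.imwrite("pics/b4.png",cv2.resize(np.hstack([c["color"][190:350,300:460],s["color"][160:320,320:480]]),(800,400)))
print(get_obs()["tool_pos"],get_obs()["force"])
```

```text
[0.53948416 0.21707907 0.24947717] [-0.52627368 -0.34335284  3.21515695]
```

View pics/b4.png

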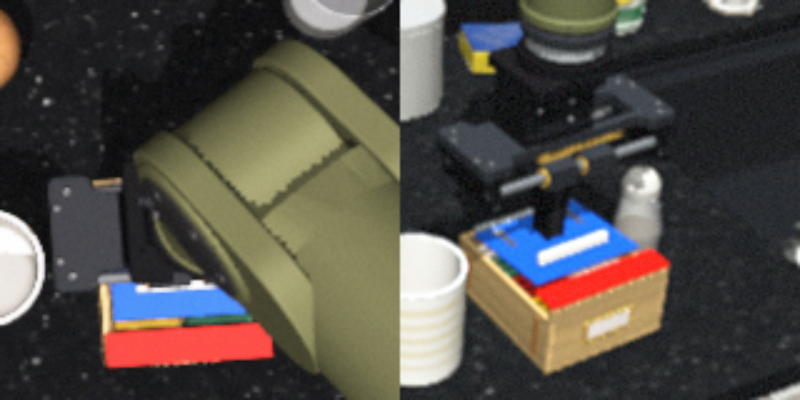

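The flap is nearly flat at about 0.1 rad, with a gap still visible between its edge and the lip, and the tip sits behind the rib. I press it down.

Request:
{"api": "drive_tool", "payload": {"rows": [0,0,0.003,0,0,0,-1,0,0,0.002,0,0,0,-1,0,0,0.001,0,0,0,-1,0,0,0,0,0,0,-1]}}

```text
time_s: 5.88
tool_pos: [0.5397, 0.2172, 0.2443]
tool_rot: [180.0, -0.0, 4.1]
force: [-1.6, -0.9, 6.0]
grip_width: 0.0006
grasp_force: 3.6
```

Request:
{"api": "drive_tool", "payload": {"rows": [-0.005,0,0.001,0,0,0,-1,-0.005,0,0,0,0,0,-1,-0.005,0,0,0,0,0,-1,-0.005,0,0,0,0,0,-1,0,0,0,0,0,0,-1]}}

```text
time_s: 6.5
tool_pos: [0.5207, 0.2158, 0.244]
tool_rot: [-180.0, -0.2, 4.1]
force: [-0.0, -0.7, 7.9]
grip_width: 0.0004
grasp_force: 3.8
```

Request:
{"api": "drive_tool", "payload": {"rows": [-0.003,0,0,0,0,0,-1,-0.003,0,0,0,0,0,-1,-0.003,0,0,0,0,0,-1,-0.003,0,0,0,0,0,-1,0,0,0,0,0,0,-1]}}

```text
time_s: 7.12
tool_pos: [0.5093, 0.2149, 0.244]
tool_rot: [-180.0, -0.3, 4.0]
force: [2.2, 0.9, 6.0]
grip_width: 0.0005
grasp_force: 2.9
```

Run:
```python
from h import *
c=read_camera("top");s=read_camera("scene")
cv2.imwrite("pics/b5.png",cv2.resize(np.hstack([c["color"][190:350,300:460],s["color"][190:310,330:450]][1:]),(600,600)))
cv2.imwrite("pics/t5.png",c["color"])
print(get_obs()["tool_pos"],get_obs()["force"])
```

```text
[0.50933167 0.2148864  0.24398747] [2.93478147 0.6927055  5.68341904]
```

View pics/b5.png

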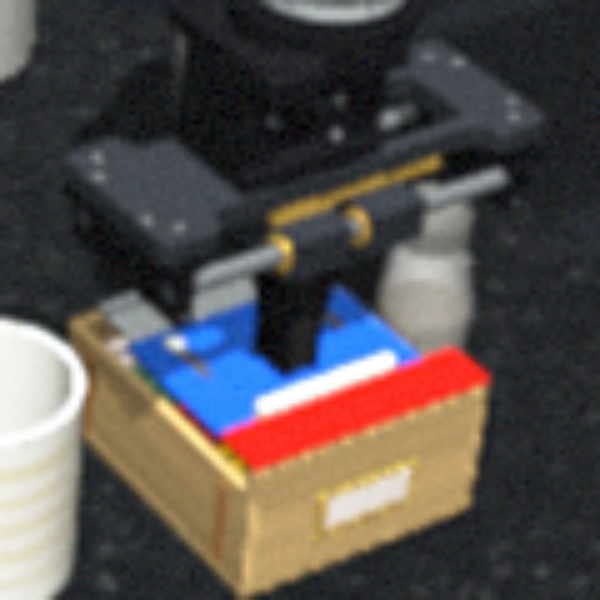

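The flap edge has gone under the lip, the rib is close to it, and the tip is bearing on the rib. By geometry the tuck is about 11 mm, so I push further.

Request:
{"api": "drive_tool", "payload": {"rows": [-0.003,0,0,0,0,0,-1,-0.003,0,0,0,0,0,-1,-0.003,0,0,0,0,0,-1,0,0,0,0,0,0,-1]}}

```text
time_s: 7.72
tool_pos: [0.5001, 0.2143, 0.2438]
tool_rot: [-180.0, -0.3, 4.0]
force: [2.5, 0.5, 5.1]
grip_width: 0.0003
grasp_force: 2.8
```

Request:
{"api": "drive_tool", "payload": {"rows": [-0.002,0,0,0,0,0,-1,0,0,0,0,0,0,-1]}}

```text
time_s: 7.98
tool_pos: [0.4982, 0.2141, 0.2438]
tool_rot: [-180.0, -0.3, 4.0]
force: [3.5, 0.1, 5.7]
grip_width: 0.0004
grasp_force: 2.8
```

Run:
```python
from h import *
c=read_camera("top");s=read_camera("scene")
for nm,f in(("now",c["color"]),("old",cv2.imread("pics/top0.png"))):
    d=dict(c,color=f)
    m=mask(d,(0,150,80),(6,255,255),(330,316,420,345))|mask(d,(174,150,80),(180,255,255),(330,316,420,345))
    y,x=np.nonzero(m[:,342:370]);print(nm,"lip rows",np.percentile(y,[2,50,98]))
print(get_obs()["tool_pos"],get_obs()["force"])
```

```text
now lip rows [328. 333. 336.]
old lip rows [322. 329. 336.]
[0.49820851 0.21411947 0.24379676] [ 2.98450085 -0.05296523  5.78981985]
```

Request:
{"api": "drive_tool", "payload": {"rows": [-0.002,0,0,0,0,0,-1,0,0,0,0,0,0,-1]}}

```text
time_s: 8.32
tool_pos: [0.4962, 0.2139, 0.2438]
tool_rot: [-180.0, -0.3, 4.0]
force: [3.6, -0.5, 5.8]
grip_width: 0.0007
grasp_force: 2.7
```

Request:
{"api": "drive_tool", "payload": {"rows": [-0.002,0,0,0,0,0,-1,0,0,0,0,0,0,-1]}}

```text
time_s: 8.57
tool_pos: [0.495, 0.2137, 0.2439]
tool_rot: [-179.9, -0.4, 4.0]
force: [6.3, 0.9, 3.3]
grip_width: 0.0004
grasp_force: 4.1
```

Run:
```python
from h import *
c=read_camera("top");s=read_camera("scene")
cv2.imwrite("pics/b6.png",cv2.resize(s["color"][190:310,330:450],(600,600)))
print(get_obs()["tool_pos"],get_obs()["force"])
```

```text
[0.49500925 0.21369185 0.2439367 ] [ 6.1721285  -0.19956201  2.659932  ]
```

View pics/b6.png

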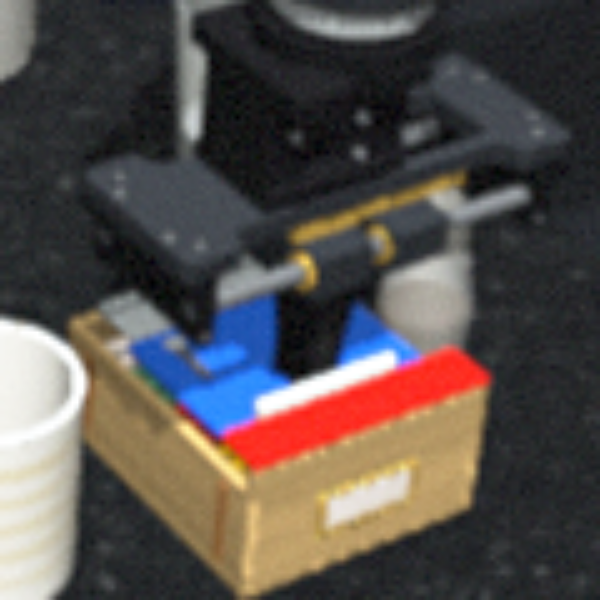

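Run:
```python
from h import *
s=read_camera("scene")
m=mask(s,(0,0,190),(180,60,255),(376,255,415,280))
k=max(cv2.findContours(m,0,1)[0],key=cv2.contourArea)
b=cv2.boxPoints(cv2.minAreaRect(k));print(b.tolist(),cv2.contourArea(k))
M=cv2.moments(k);p=cast(s,[(M["m10"]/M["m00"],M["m01"]/M["m00"])],.069)[0]
X=np.array([.9976,.0698]);print("rib rel hinge",(p[:2]-[.5836,.2188])@X, "rel lip", (p[:2]-[.4778,.2114])@X)
m=mask(s,(0,150,80),(6,255,255),(360,250,440,300))|mask(s,(174,150,80),(180,255,255),(360,250,440,300))
k=max(cv2.findContours(m,0,1)[0],key=cv2.contourArea)
e=k.reshape(-1,2); q=[e[e[:,0]==u][:,1].min() for u in (385,392,400)]
w=cast(s,[(u,v) for u,v in zip((385,392,400),q)],.071);print("lip inner rel measured lip",(w[:,:2]-[.4778,.2114])@X)
```

```text
[[380.13702392578125, 269.6986389160156], [407.4246826171875, 259.4657897949219], [408.73974609375, 262.9726257324219], [381.45208740234375, 273.2054748535156]] 81.0
rib rel hinge -0.10528865296199033 rel lip 0.0007739470380096764
lip inner rel measured lip [-0.00955483 -0.00861405 -0.0113827 ]
```

The rib is about 11 mm from the lip's inner edge in the same view, against 8 mm expected at the stop and 30 mm drawn back. The push force has also risen to 6 N, so the panel is at its stop. I lift straight up, because dragging backward could pull the panel out.

Request:
{"api": "drive_tool", "payload": {"rows": [0,0,-0.002,0,0,0,-1,0.0005,0,-0.005,0,0,0,-1,0,0,-0.02,0,0,0,-1,0,0,-0.04,0,0,0,-1,0,0,-0.05,0,0,0,-1]}}

```text
time_s: 9.35
tool_pos: [0.4921, 0.2135, 0.3602]
tool_rot: [180.0, 0.2, 4.1]
force: [0.9, 0.2, -0.2]
grip_width: 0.0002
grasp_force: 0.0
```

Request:
{"api": "drive_tool", "payload": {"rows": [0.02,0.055,-0.02,0,0,0,-1,0,0.06,0,0,0,0,-1,0,0.06,0,0,0,0,-1,0,0.06,0,0,0,0,-1,0,0,0,0,0,0,-1]}}

```text
time_s: 9.98
tool_pos: [0.5293, -0.0252, 0.3796]
tool_rot: [179.9, 0.1, 3.5]
force: [0.0, 0.3, -0.4]
grip_width: 0.0007
grasp_force: 0.0
```

Run:
```python
from h import *
c=read_camera("top");s=read_camera("scene")
cv2.imwrite("pics/b7.png",cv2.resize(np.hstack([c["color"][190:350,250:460],s["color"][160:320,270:480]]),(798,304)))
m=mask(c,(0,150,80),(6,255,255),(330,310,420,345))|mask(c,(174,150,80),(180,255,255),(330,310,420,345))
k=max(cv2.findContours(m,0,1)[0],key=cv2.contourArea);print("lip",cast(c,cv2.boxPoints(cv2.minAreaRect(k)),.071).round(4).tolist())
m=mask(c,(0,0,170),(180,70,255),(345,285,405,322))
k=max(cv2.findContours(m,0,1)[0],key=cv2.contourArea);r=cv2.boxPoints(cv2.minAreaRect(k));print("rib",r.tolist(),cast(c,r,.071).round(4).tolist())
```

```text
lip [[0.4688, 0.2711, 0.071], [0.4771, 0.1503, 0.071], [0.4517, 0.1493, 0.071], [0.4435, 0.2695, 0.071]]
rib [[355.7491455078125, 317.3621520996094], [393.9124755859375, 314.7301940917969], [394.18231201171875, 318.6426086425781], [356.01898193359375, 321.2745666503906]] [[0.4827, 0.2456, 0.071], [0.4875, 0.1765, 0.071], [0.4805, 0.1762, 0.071], [0.4757, 0.2452, 0.071]]
```

View pics/b7.png

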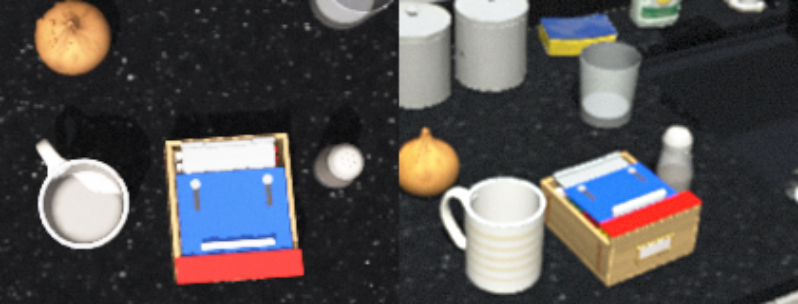

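The flap stays shut without the arm touching it. The rib is 8.6 mm from the lip, so the tuck is about 21 mm. The caddy has moved only about 5 mm, and the mug, salt, onion and tumbler look where they stood.

```bash
python3 -c "
from cell import *
print(sign_off())"
```

```text
the job is handed in; nothing more can be done
None
```

The caddy is shut and handed in: the flap lies flat and stays down with the arm clear, tucked about 21 mm under the lip by camera; the caddy moved about 5 mm, and the mug, salt, onion and tumbler look undisturbed (I didn't re-check the spoon and tin, but the arm never went near them).

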